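# Post the used-bur case through the return flap

## Task

Push the blue self-closing flap of the return box open with one fingertip and, while that finger keeps it open, push the green-and-white bur case along the shelf with the other finger, through the opening, until it drops into the box. Then draw back and let the flap swing fully shut. Do not pick the case up or shove the flap open with it, and leave all the other things as they stand.

Things in the scene. Friction and masses are not known exactly. Their poses are not given: they have to be found in the camera images.
- return_box: Return box for used drill burs, fixed, 310 deep, 280 wide. Origin: on the table under the middle of the sill (where the shelf ends and the flap stands); x points inward, away from the robot at yaw 0, y left, z up. x -140 to 0: flat aluminium shelf, 70 high, no rims. x 0 to 170: white box 115 high, solid blocks beyond y +-80, between them the well.
- sill (a point): Middle of the shelf's inner edge, 70 above the table, at the middle of the opening; axes as those of the return box.
- well (a point): Middle of the well's floor, which is 6 above the table (64 below the shelf). The well spans y -80 to +80 and x 0 to 162 of the return box; it is open at the top from x 0 to 115, with a strip of clear roof (115 to 119 high) beyond. Fingers pointing down can pass from shelf to well with the flap: nothing is above it.
- flap (a joint): Self-closing blue flap: upright plate 146 long, 38 high (74 to 112 above the table), 5 thick, across the opening at the sill. Its upright hinge is at the left end (return box x +3, y +75); it opens inward only, away from the shelf. Value in rad: 0 shut, 1.45 fully open. A spring shuts it: about 0.036 N m when shut plus 0.06 N m per rad.
- flap_edge (a point): Middle of the flap's free (right-hand) edge, marked by a white stripe, 147 from the hinge, 93 above the table.
- bur_case: Small closed case, green with a white lid, 34 (its x) x 46 (its y) x 24 high, 55 to 110 g, loose on the shelf in front of the right-hand half of the flap, its long side roughly parallel to the flap. Origin: centre of its underside; z up. It slides (does not roll).
- dropper: Bystander: amber dropper bottle, 26 diameter, 55 high, standing on the left end of the shelf. Origin: centre of its underside.
- clear_cube: Bystander: clear cube box, 30 x 30 x 32 high, on the right end of the shelf. Origin: centre of its underside.
- blue_cap_bottle: Bystander: white bottle with a blue cap, 44 diameter, 100 high, on the table to the left. Origin: centre of its underside.
- spray_bottle: Bystander: clear bottle with a white cap, 40 diameter, 130 high, on the table to the left. Origin: centre of its underside.
- pot: Bystander: open steel pot, 70 diameter, 70 high, on the table to the left. Origin: centre of its underside.
- foot_file: Bystander: wooden foot file, 205 long, 36 wide, lying on the steel tray on the right. Origin: underside, near the middle.
- nippers: Bystander: steel nail nippers, 108 long, lying on the steel tray on the right. Origin: underside, near the middle.

How it is judged:
By the outcome, as a careful person would: the job done as asked, in the order asked, and still so for the second after the job is handed in, with the robot touching nothing.
It also fails if it takes over 38 s, if anything falls off the work surface, if the arm or the gripper's body presses on something with over 40 N, if the wrist force passes 120 N, or if a joint passes its speed limit or range.

## Robot

A 6-joint arm with a two-finger parallel gripper is mounted at the origin on the work surface. World frame = base frame: x ahead of the robot, y to its left, z up, the work surface at z = 0. Lengths are in mm, angles in rad, forces in N, time in s.
With the tool pointing down it reaches from about 350 to 775 mm from the base axis. Payload 7.3 kg.
Tool frame: the origin (TCP) lies on the mounting face of the last link; the fingertips stand 178 mm ahead of it and the grasp point (between the pads) lies 159 mm ahead of it; z points along the fingers, y is the line along which they close (so a half turn about z gives the same grasp; the last joint's range is limited). The gripper opens to 92 mm and grips with 3 to 60 N. Pads are 19 mm wide; open, the fingers measure 130 mm over their backs; the gripper's body (75 mm by 190 mm) begins 47 mm behind the grasp point.
Start: joints at [0.997, 0.342, 1.524, -0, 1.275, -0.146], TCP at [217.786, 477.7, 404.741] pointing down, gripper open.
Joint ranges: [-2.53, 2.53], [-0.77, 2.02], [0.04, 2.7], [-1, 4.14], [0.28, 2.66], [-3.11, 3.11]. Speed limits (rad/s): [2.57, 2.57, 3.14, 3.14, 3.14, 3.14].

## Interface

Orientations are given as [roll, pitch, yaw] about the fixed x, y, z axes, in that order (R = Rz(yaw) Ry(pitch) Rx(roll)).
In Python, from plant import bot gives the robot as it stands.
- The arm moves only by the tool shift_gripper, called after "Emit:" in YAML: its name, and indented under it one key for each argument. Schema: {"type":"object","properties":{"steps":{"type":"object","properties":{"motion":{"type":"array","items":{"type":"array","items":{"type":"number"},"minItems":5,"maxItems":5},"minItems":1,"maxItems":5}},"additionalProperties":false,"required":["motion"]},"only":{"type":"string"},"quiet":{"type":"boolean"},"lines":{"type":"string"}},"required":["steps"],"additionalProperties":false}. steps is an object whose key "motion" holds a list of rows, 1 to 5 of them, each of 5 numbers: the finger opening in mm, then dx, dy, dz in a scale on which 1.0 is 800 mm, then a turn about the tool's z in fractions of the full range, 1 being 60 degrees; each row is the pose to reach, as a shift and turn from the pose commanded when the call began, along the tool's axes at that moment; what a row does not reach only later rows make up. A row lasts 1/8 s, in which the tool goes at most 62.5 mm and 0.188 rad, less where a joint would pass 70% of its speed; a pose out of reach is approached as far as the arm can. The fingers move at their own pace and stop on an object; the grip force is fixed at half the most. Time passes only in rows, so rows that do not move let the fingers close. The tool returns the time, the measured TCP pose, the force, the opening and the grip force at its end. only (a regular expression) keeps the lines of the reply that match it, lines (a string "A,B") keeps lines A to B, and quiet returns only ok. A shift or turn number past 1, either way, is cut back to 1. Input that does not fit is refused with a message, and nothing moves.
- bot.get_obs(): the state, without advancing time (a new reading comes with each control period).
- bot.capture(name): name is "scene" or "side" or "wrist"; returns a dict with "color" (400x640x3 uint8, red, green, blue), "K" (3x3 intrinsics, pixels), "R" (3x3) and "t" (3): a world point X has camera coordinates R X + t. Camera axes: x right, y down, z forward; pixel columns grow to the right and rows downward; lengths in mm; the calibration is good to about 2 mm. The wrist camera is an equidistant fisheye: a pixel r from the principal point sees the ray r / f radians off the axis. A picture is of the moment at which its call begins. There is no depth.
- bot.close_job(): hands the job in; it is judged then, once.
The state is a dict: "time": time; "joint_positions": joint angles; "dq": joint speeds; "tau": joint torques, N m; "tool_pos": TCP position; "tcp_rot": TCP orientation; "contact_force": force on the tool from outside, world axes, zero at the start; "moment": the same for the moment, N m; "grip_width": finger opening in mm; "finger_force": force on a finger pad.
Only numpy, scipy, OpenCV 4.12 (cv2) and the standard library are available. Lean on these libraries where they do the work, as an engineer would, in place of code of your own. Each camera call takes 0.05 s, during which the arm holds its last target. There are 200 camera calls.

## Working session

There is one attempt and no reset: what is moved stays moved. The work goes in short steps, Python scripts to look and compute and a tool call to move; the robot and the scene stay as the last step left them, time stands still between calls to the robot, and variables do not carry over. Pictures are saved under pics/ and viewed, at most 10 in all, crops included, and the job is handed in when it is done.

```bash
ls; mkdir -p pics
```

Run:
```python
from plant import bot
import cv2,numpy as np
o=bot.get_obs();print(o['time'],o['tool_pos'],o['tcp_rot'],o['grip_width'])
for n in("scene","side","wrist"):
    c=bot.capture(n);cv2.imwrite(f'pics/{n}0.png',c['color'][...,::-1]);np.savez(f'pics/{n}0.npz',**c);print(n,c['K'].tolist(),np.round(c['R'],3).tolist(),c['t'])
```

```text
pics
plant.py
0.0 [217.70440107 477.57948694 404.06306196] [-3.14011166e+00 -1.94438174e-04  2.71381290e+00] 91.93067866770032
scene [[426.2130917004892, 0.0, 313.8155005109708], [0.0, 426.2130917004892, 203.06272970880943], [0.0, 0.0, 1.0]] [[-0.184, 0.983, 0.023], [0.519, 0.117, -0.847], [-0.835, -0.144, -0.531]] [ 148.60122322 -202.32359105 1600.1719079 ]
side [[437.904655673013, 0.0, 323.05000569968234], [0.0, 437.904655673013, 198.24157438942203], [0.0, 0.0, 1.0]] [[0.981, -0.193, -0.012], [-0.108, -0.5, -0.859], [0.16, 0.844, -0.511]] [-552.46640192  106.59467093 1099.89484347]
wrist [[309.70691628693146, 0.0, 318.4540030329678], [0.0, 309.70691628693146, 194.9455758535136], [0.0, 0.0, 1.0]] [[0.415, 0.91, -0.001], [0.879, -0.4, 0.26], [0.236, -0.109, -0.966]] [-524.03844265  -32.60508076  389.38559048]
```

View pics/scene0.png

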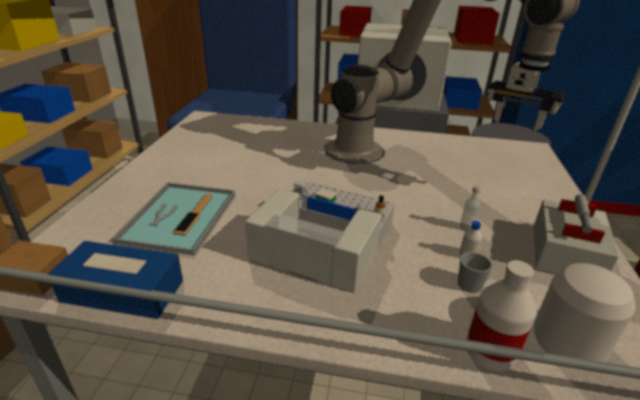

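View pics/side0.png

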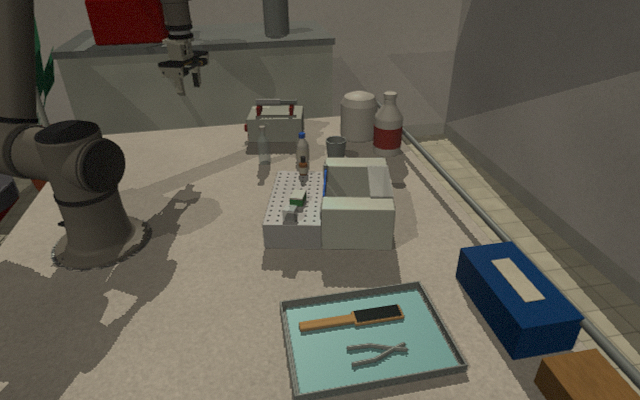

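The scene view shows the return box at about (320,235), with the blue flap at (330,208). The side view shows the shelf at (295,205), the case at (298,199), the clear cube at (290,215) and the dropper at (303,165). Next I'll get rough positions and closer crops.

Create h.py:
```python
import numpy as np,cv2
def load(n): return dict(np.load(f'pics/{n}.npz'))
def ray(c,u,v,fish=False):
    K=c['K'];x=(u-K[0,2])/K[0,0];y=(v-K[1,2])/K[1,1]
    if fish:
        r=np.hypot(x,y);d=np.array([x/r*np.sin(r),y/r*np.sin(r),np.cos(r)])
    else: d=np.array([x,y,1.])
    return -c['R'].T@c['t'], c['R'].T@d
def plane(c,u,v,z,fish=False):
    o,d=ray(c,u,v,fish);return (o+d*(z-o[2])/d[2]).round(1)
def proj(c,X,fish=False):
    p=c['R']@np.asarray(X,float)+c['t'];K=c['K']
    if fish:
        r=np.hypot(p[0],p[1]);th=np.arctan2(r,p[2]);q=p[:2]/r*th
    else:q=p[:2]/p[2]
    return K[0,0]*q+K[:2,2]
```

Run:
```python
from h import *
s=load('side0');c=load('scene0');w=load('wrist0')
for u,v in((298,195),(290,210),(265,220),(275,172),(323,173)):
    X=plane(s,u,v,94 if u==298 else 70);print(X,proj(c,X),proj(w,X,True))
cv2.imwrite('pics/sidecrop.png',cv2.resize(s['color'][140:255,250:410,::-1],None,fx=5,fy=5,interpolation=cv2.INTER_CUBIC))
```

```text
[492.5 -38.8  94. ] [321.96610993 191.49480623] [136.96265599 419.89175509]
[467.5 -66.5  70. ] [313.35427549 193.34447226] [125.31912375 404.08386444]
[403.3 -98.4  70. ] [306.67179489 181.07395709] [ 96.56963478 383.55261748]
[451.7 146.1  70. ] [390.85011235 199.32958771] [195.08747136 391.10681463]
[585.4 110.4  70. ] [374.5498485  225.19122118] [223.59082872 434.11927707]
```

View pics/sidecrop.png

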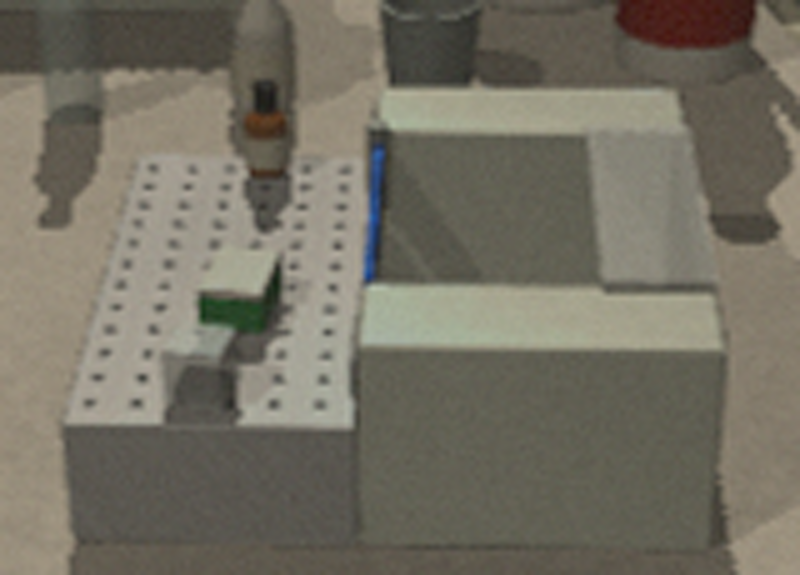

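View pics/wrist0.png

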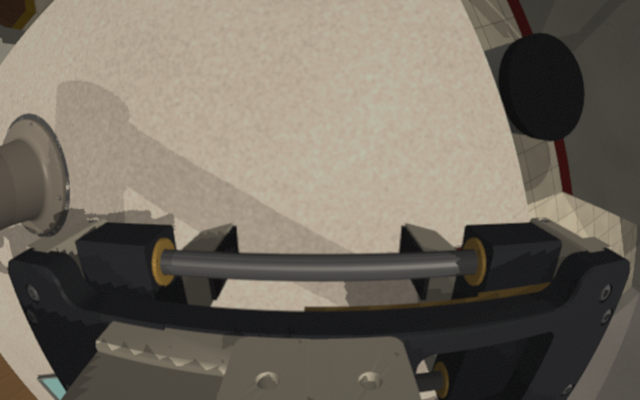

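The side crop shows the shelf corners at (66,425), (354,425) and (138,155). The box top corners are at (360,350), (722,350) and (670,90), the white lid spans (205-283, 250-293), and the flap is the blue strip at (375,145-280). In the wrist view only the fingers and the table are visible.

Add to h.py:
```python
from scipy.optimize import least_squares
def b2w(p,P):
    x,y,a=p;P=np.asarray(P,float);return np.array([x+np.cos(a)*P[0]-np.sin(a)*P[1],y+np.sin(a)*P[0]+np.cos(a)*P[1],P[2]])
def w2b(p,X):
    x,y,a=p;d=np.array(X[:2])-[x,y];return np.array([np.cos(a)*d[0]+np.sin(a)*d[1],-np.sin(a)*d[0]+np.cos(a)*d[1]]).round(1)
```

Run:
```python
from h import *
s=load('side0');c=load('scene0')
px=lambda a,b:np.array([a/5-.4+250,b/5-.4+140])
M=[((-140,-140,70),66,425),((0,-140,70),355,425),((-140,140,70),138,155),((0,-140,115),360,350),((170,-140,115),724,350),((170,140,115),675,88),((170,-140,0),718,545),((-140,-140,0),74,541)]
f=lambda p:np.concatenate([proj(s,b2w(p,P))-px(a,b) for P,a,b in M])
r=least_squares(f,[560,20,-.2],loss='soft_l1',x_scale=[1,1,.01]);p=r.x;print(p,f(p).round(1))
for n,a,b,z in(('lid',205,288,94),('lid',265,293,94),('lid',283,252,94),('lid',222,250,94),('case bot',203,320,70),('casebot',262,330,70),('cube',165,420,70),('cube',237,420,70),('dropper',266,176,70)):
    X=plane(s,*px(a,b),z);print(n,X,w2b(p,X))
for P in((-140,-140,70),(-140,140,70),(0,-140,115),(0,140,115),(170,140,115),(170,-140,115),(3,75,112),(3,-71,112)):print(P,proj(c,b2w(p,P)).round(1))
cv2.imwrite('pics/scenecrop.png',cv2.resize(c['color'][175:290,240:400,::-1],None,fx=5,fy=5,interpolation=cv2.INTER_CUBIC))
```

```text
[ 5.62800058e+02 -1.08118829e+01 -2.26867008e-01] [-0.8 -0.2  0.9  0.4 -0.4 -0.5 -0.3 -0.9  1.6 -0.4  0.4 -0.8 -0.8  1.1
 -0.   0.5]
lid [473.  -45.6  94. ] [-79.7 -54.1]
lid [501.4 -56.8  94. ] [-49.5 -58.6]
lid [516.7 -18.1  94. ] [-43.3 -17.5]
lid [486.5  -9.4  94. ] [-74.7 -15.8]
case bot [472.  -36.5  70. ] [-82.7 -45.5]
casebot [499.7 -52.3  70. ] [-52.2 -54.6]
cube [ 442.7 -122.5   70. ] [ -91.9 -135.8]
cube [ 475.9 -129.6   70. ] [ -58.  -135.3]
dropper [527.3 111.8  70. ] [-62.2 111.5]
(-140, -140, 70) [301.4 179.1]
(-140, 140, 70) [394.9 201. ]
(0, -140, 115) [279.  187.2]
(0, 140, 115) [382.5 212.7]
(170, 140, 115) [360.2 253.1]
(170, -140, 115) [244.8 220.4]
(3, 75, 112) [356.4 208. ]
(3, -71, 112) [302.4 194.7]
```

View pics/scenecrop.png

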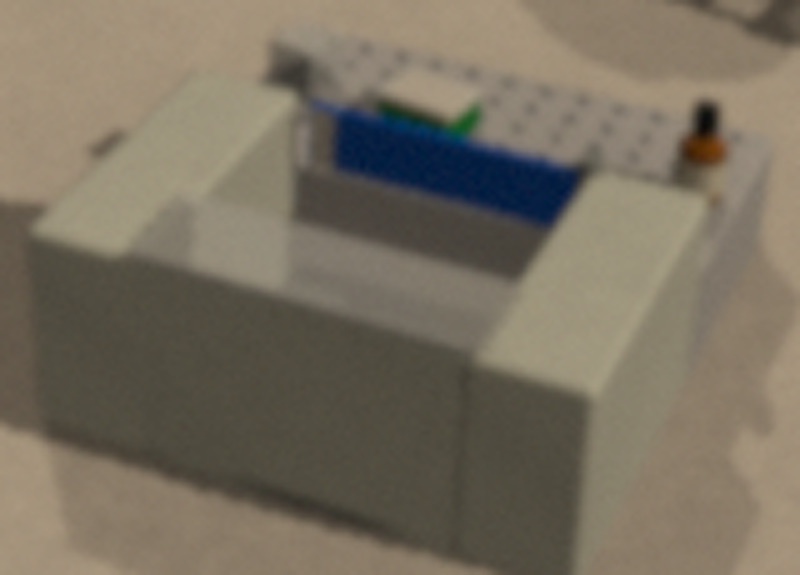

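The scene crop confirms the box fit: its corners land within 2 px of the prediction. The lid is at about (378-482, 68-118), the flap is shut, and the dropper is at (703,150).

Plan:
- **Straddle:** line the fingers up along the box's x axis, with the front finger between case and flap and the rear finger behind the case.
- **Push:** move along box +x, so the front finger opens the flap and the rear finger pushes the case.

Add to h.py:
```python
p=np.array([562.8,-10.81,-.2269])
def rel(bx,by,z,yrel,o):
    "shift in tool axes + turn from obs o to put TCP at box (bx,by), height z, finger line at yrel from box x"
    from scipy.spatial.transform import Rotation as Ro
    R=Ro.from_euler('xyz',o['tcp_rot']).as_matrix()
    T=b2w(p,(bx,by,z)); d=R.T@(T-o['tool_pos'])
    a=np.arctan2(R[1,1],R[0,1]); turn=-( (p[2]+yrel-a+np.pi)%(2*np.pi)-np.pi)
    return T.round(1),d.round(1),round(turn,3)
```

Run:
```python
from h import *
from plant import bot
c=load('scene0');s=load('side0')
for a,b in((378,95),(408,68),(482,97),(460,118)): 
    X=plane(c,a/5-.4+240,b/5-.4+175,94);print(X,w2b(p,X))
print(rel(-57,-33,404,.1,bot.get_obs()))
```

```text
[507.4 -54.5  94. ] [-44.2 -55. ]
[475.6 -43.8  94. ] [-77.5 -51.8]
[ 4.971e+02 -1.000e-01  9.400e+01] [-66.4  -4.3]
[520.9  -8.3  94. ] [-41.4  -7. ]
(array([499.8, -30.1, 404. ]), array([-467.3, -345. ,    0.6]), np.float64(1.27))
```

Units first: shifts go in shares of 800 mm and turns go in shares of 60 degrees. So -234 mm is -0.2925, -187 mm is -0.2338, 0.635 rad is 0.6064.

Emit:
shift_gripper:
  steps: {"motion":[[70, -0.0588, -0.0438, 0, 0.1213], [70, -0.1175, -0.0863, 0, 0.2426], [70, -0.1763, -0.13, 0, 0.3638], [70, -0.2338, -0.1725, 0, 0.4851], [70, -0.2925, -0.2163, 0, 0.6064]]}

```text
time: 0.78
tool_pos: [359.4, 221.5, 404.7]
tcp_rot: [3.141, -0.0, 2.075]
contact_force: [0.9, 1.9, 0.7]
grip_width: 70.0
finger_force: 0.0
```

```bash
python3 -c "
from h import *;from plant import bot
o=bot.get_obs();print(o['grip_width'],o['joint_positions']);print(rel(-57,-33,404,.1,o))"
```

```text
70.00353629415534 [ 3.70413900e-01  1.52579503e-01  1.78172829e+00  1.06761243e-04
  1.20698632e+00 -1.33783753e-01]
(array([499.8, -30.1, 404. ]), array([-288.2,    1.4,    0.7]), np.float64(0.631))
```

Scaled: -288 mm is -0.36, -232 mm is -0.29, 0.63 rad is 0.6016.

Emit:
shift_gripper:
  steps: {"motion":[[70, -0.0725, 0, 0, 0.1241], [70, -0.145, 0, 0, 0.2483], [70, -0.2175, 0, 0, 0.3724], [70, -0.29, 0.0013, 0, 0.487], [70, -0.36, 0.0013, 0, 0.6016]]}

```text
time: 1.4
tool_pos: [500.5, -29.9, 404.6]
tcp_rot: [-3.141, -0.0, 1.444]
contact_force: [0.4, 0.4, -0.6]
grip_width: 70.2
finger_force: 0.0
```

Emit:
shift_gripper:
  steps: {"motion":[[70, 0, 0, 0.0375, 0], [70, 0, 0, 0.0563, 0], [70, 0, 0, 0.0563, 0]]}

```text
time: 1.78
tool_pos: [499.6, -28.1, 358.5]
tcp_rot: [-3.138, -0.0, 1.448]
contact_force: [0.8, 0.7, -0.2]
grip_width: 70.0
finger_force: 0.0
```

Run:
```python
from h import *;from plant import bot
o=bot.get_obs();print(o['grip_width'],o['tool_pos']);print(rel(-57,-33,256,.1,o))
w=bot.capture('wrist');s=bot.capture('side')
np.savez('pics/wrist1.npz',**w);np.savez('pics/side1.npz',**s)
a=w['color'][:,:,::-1];b=cv2.resize(s['color'][95:255,230:410,::-1],None,fx=1.78,fy=1.78,interpolation=cv2.INTER_CUBIC)
im=np.zeros((400,800,3),np.uint8);im[:,:480]=a[:,80:560];im[:285,480:800]=b[:285,:320];cv2.imwrite('pics/c1.png',im)
```

```text
70.00237233497104 [499.60265309 -28.05167594 358.47412554]
(array([499.8, -30.1, 256. ]), array([ -2.1,   0.8, 102.5]), np.float64(0.005))
```

View pics/c1.png

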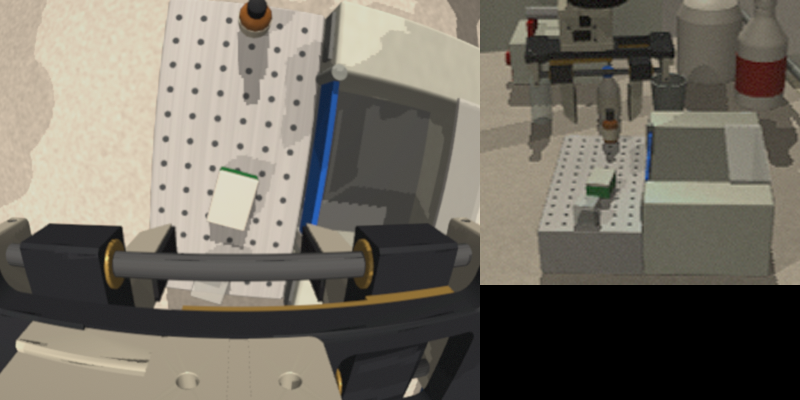

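The wrist view shows the lid corners near (221,172), (257,183), (243,234) and (208,220) in the crop. The flap's blue top edge runs from (334,85) to (308,225), and the fingers straddle the case. I'll check these against the box frame.

Run:
```python
from h import *
w=load('wrist1')
for n,u,v,z in(('lid',221,172,94),('lid',257,183,94),('lid',243,234,94),('lid',208,220,94),('flap',334,85,112),('flap',308,225,112),('shelfFL',170,0,70),('shelfedge',152,220,70)):
    X=plane(w,u+80,v,z,True);print(n,X,w2b(p,X))
```

```text
lid [487.7  -3.6  94. ] [-74.8  -9.9]
lid [515.4 -16.1  94. ] [-45.  -15.8]
lid [498.9 -58.8  94. ] [-51.5 -61.1]
lid [471.3 -42.7  94. ] [-82.  -51.7]
flap [580.5  55.6 112. ] [ 2.3 68.7]
flap [551.6 -50.6 112. ] [ -2.  -41.3]
shelfFL [460.2 153.7  70. ] [-137.   137.2]
shelfedge [414.4 -45.   70. ] [-136.9  -66.7]
```

Scaled: 101 mm is 0.1263, 85 mm is 0.1063.

Emit:
shift_gripper:
  steps: {"motion":[[70, -0.0025, -0.0025, 0.0375, 0], [70, -0.0025, -0.0025, 0.075, 0], [70, -0.0025, -0.0025, 0.1063, 0], [70, -0.0025, -0.0025, 0.1263, 0], [70, -0.0025, -0.0025, 0.1263, 0]]}

```text
time: 2.5
tool_pos: [497.7, -29.4, 258.6]
tcp_rot: [-3.141, -0.0, 1.449]
contact_force: [0.0, -0.6, -1.0]
grip_width: 69.7
finger_force: 0.0
```

Run:
```python
from h import *;from plant import bot
o=bot.get_obs();print(w2b(p,o['tool_pos']),o['contact_force']);print(rel(-57,-33,256,.1,o))
w=bot.capture('wrist');s=bot.capture('side')
a=w['color'][:,:,::-1];b=cv2.resize(s['color'][95:255,230:410,::-1],None,fx=1.78,fy=1.78,interpolation=cv2.INTER_CUBIC)
im=np.zeros((400,800,3),np.uint8);im[:,:480]=a[:,80:560];im[:285,480:800]=b[:285,:320];cv2.imwrite('pics/c2.png',im)
```

```text
[-59.3 -32.8] [ 0.01084361 -0.61660594 -1.02626372]
(array([499.8, -30.1, 256. ]), array([-0.4,  2.2,  2.6]), np.float64(0.005))
```

View pics/c2.png

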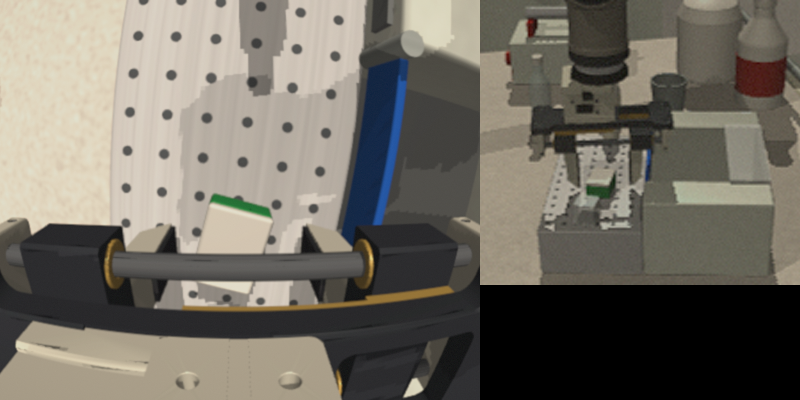

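Both fingers are down at the shelf, straddling the case at crop (235,240), and the front finger is just short of the flap. Starting the push along box +x.

Scaled: 55 mm is 0.0688, 44 mm is 0.055.

Emit:
shift_gripper:
  steps: {"motion":[[70, -0.0013, 0.0138, 0.0013, 0], [70, -0.0025, 0.0275, 0.0025, 0], [70, -0.0038, 0.0413, 0.0025, 0], [70, -0.005, 0.055, 0.0025, 0], [70, -0.0063, 0.0688, 0.0025, 0]]}

```text
time: 3.22
tool_pos: [552.4, -41.5, 256.6]
tcp_rot: [-3.141, -0.0, 1.449]
contact_force: [-1.3, 0.5, 0.9]
grip_width: 70.3
finger_force: 0.7
```

Run:
```python
from h import *;from plant import bot
o=bot.get_obs();print(w2b(p,o['tool_pos']),o['contact_force'])
w=bot.capture('wrist');s=bot.capture('side');np.savez('pics/side3.npz',**s)
a=w['color'][:,:,::-1];b=cv2.resize(s['color'][95:255,230:410,::-1],None,fx=1.78,fy=1.78,interpolation=cv2.INTER_CUBIC)
im=np.zeros((400,800,3),np.uint8);im[:,:480]=a[:,80:560];im[:285,480:800]=b[:285,:320];cv2.imwrite('pics/c3.png',im)
```

```text
[ -3.3 -32.2] [-1.32183062  0.50022127  0.88470674]
```

View pics/c3.png

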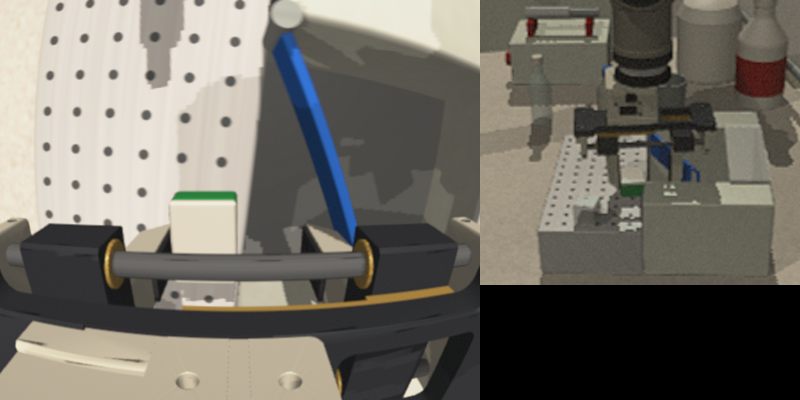

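The flap is open, held by the front finger, and the case at (203,225) is squared against the rear finger. I'll keep going until the case is over the sill.

Scaled: 49 mm is 0.0613, 40 mm is 0.05.

Emit:
shift_gripper:
  steps: {"motion":[[70, -0.0013, 0.0125, 0, 0], [70, -0.0025, 0.025, 0, 0], [70, -0.0038, 0.0375, 0, 0], [70, -0.005, 0.05, 0, 0], [70, -0.0063, 0.0613, 0, 0]]}

```text
time: 3.95
tool_pos: [600.4, -52.4, 256.7]
tcp_rot: [3.141, -0.0, 1.449]
contact_force: [-1.2, 0.6, -0.5]
grip_width: 69.8
finger_force: 0.4
```

Emit:
shift_gripper:
  steps: {"motion":[[70, 0, 0, 0, 0], [70, 0, 0, 0, 0]]}

```text
time: 4.2
tool_pos: [599.6, -52.3, 256.6]
tcp_rot: [-3.142, 0.0, 1.449]
contact_force: [-0.5, -0.6, 0.5]
grip_width: 69.9
finger_force: 0.3
```

Run:
```python
from h import *;from plant import bot
o=bot.get_obs();print(w2b(p,o['tool_pos']),o['contact_force'])
w=bot.capture('wrist');s=bot.capture('scene')
a=w['color'][:,:,::-1];b=cv2.resize(s['color'][130:290,230:410,::-1],None,fx=1.78,fy=1.78,interpolation=cv2.INTER_CUBIC)
im=np.zeros((400,800,3),np.uint8);im[:,:480]=a[:,80:560];im[:285,480:800]=b[:285,:320];cv2.imwrite('pics/c4.png',im)
```

```text
[ 45.2 -32.2] [-0.45526486 -0.61590296  0.47589198]
```

View pics/c4.png

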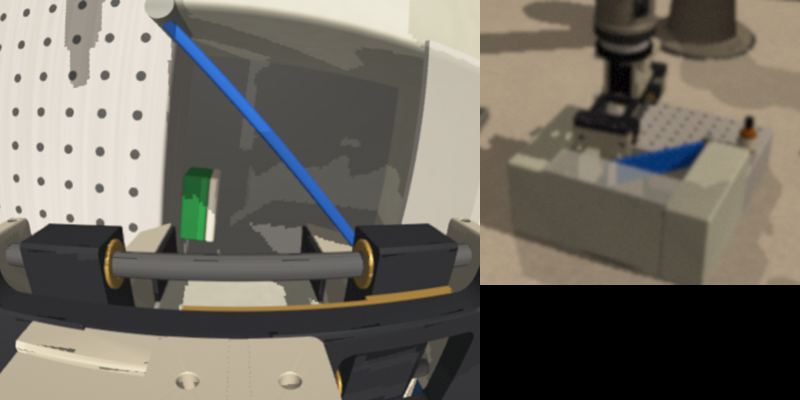

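The case has dropped into the well at (200,205): it stands on its long side below the shelf, and the contact force is about 0. Drawing back now, with the flap following the front finger shut.

Scaled: -68 mm is -0.085, -56 mm is -0.07.

Emit:
shift_gripper:
  steps: {"motion":[[70, 0.0025, -0.0175, 0, 0], [70, 0.005, -0.035, 0, 0], [70, 0.0063, -0.0525, 0, 0], [70, 0.0075, -0.07, 0, 0], [70, 0.0088, -0.085, 0, 0]]}

```text
time: 4.92
tool_pos: [532.3, -36.8, 256.9]
tcp_rot: [3.141, -0.0, 1.449]
contact_force: [-0.5, -0.4, -0.2]
grip_width: 70.1
finger_force: 0.2
```

Emit:
shift_gripper:
  steps: {"motion":[[70, 0.0013, -0.0125, 0, 0], [70, 0.0025, -0.025, 0, 0], [70, 0.0038, -0.0375, 0, 0], [70, 0.005, -0.05, 0, 0], [70, 0.005, -0.05, 0, 0]]}

```text
time: 5.55
tool_pos: [493.2, -28.0, 256.8]
tcp_rot: [-3.141, -0.0, 1.449]
contact_force: [0.6, 0.3, -0.3]
grip_width: 70.1
finger_force: 0.0
```

Emit:
shift_gripper:
  steps: {"motion":[[70, 0, 0, -0.025, 0], [70, 0, 0, -0.075, 0], [70, 0, 0, -0.1375, 0], [70, 0, 0, -0.1875, 0], [70, 0, 0, -0.1875, 0]]}

```text
time: 6.18
tool_pos: [494.5, -28.3, 409.9]
tcp_rot: [3.134, 0.001, 1.449]
contact_force: [-0.8, 0.5, -0.2]
grip_width: 69.9
finger_force: 0.0
```

Emit:
shift_gripper:
  steps: {"motion":[[70, 0.05, -0.0375, 0, 0], [70, 0.1, -0.075, 0, 0], [70, 0.15, -0.075, 0, 0], [70, 0.2, -0.075, 0, 0], [70, 0.2, -0.075, 0, 0]]}

```text
time: 6.8
tool_pos: [453.6, 139.8, 405.6]
tcp_rot: [-3.14, -0.0, 1.452]
contact_force: [0.7, -0.3, -0.2]
grip_width: 70.2
finger_force: 0.0
```

Run:
```python
from h import *;from plant import bot
w=bot.capture('side');s=bot.capture('scene')
f=lambda c,y,x:cv2.resize(c['color'][y:y+125,x:x+160,::-1],None,fx=2.5,fy=2.5,interpolation=cv2.INTER_CUBIC)
cv2.imwrite('pics/c5.png',np.hstack([f(w,135,250),f(s,170,240)]))
```

```text
(no output)
```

View pics/c5.png

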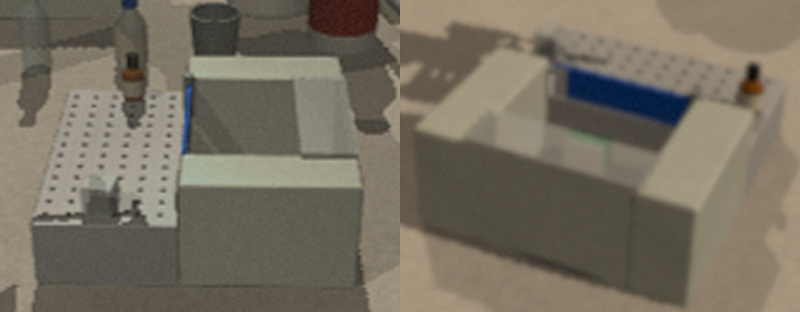

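The shelf is clear of the case, the flap is shut (blue strip at (187,90-155) in the side view), and the case lies in the well at (588,138). The dropper and cube have not moved. Handing in.

Emit:
shift_gripper:
  steps: {"motion":[[70, 0, 0, 0, 0], [70, 0, 0, 0, 0], [70, 0, 0, 0, 0], [70, 0, 0, 0, 0]]}

```text
time: 7.4
tool_pos: [453.8, 137.6, 406.8]
tcp_rot: [3.141, -0.0, 1.448]
contact_force: [-0.7, -0.6, 0.8]
grip_width: 70.0
finger_force: 0.0
```

```bash
python3 -c "
from plant import bot
print(bot.close_job())"
```

```text
the job is handed in; nothing more can be done
None
```

The job is handed in at 7.4 s: one finger held the flap open while the other pushed the bur case into the well, the flap swung shut as the arm drew back, and the dropper and cube on the shelf look unmoved in the last pictures.

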